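Take the kettle off the boil on the storeroom hob

TASK

The kettle is done: slide it across the hob's glass from the large ring onto the small ring, keeping its base down on the glass all the way without lifting or tipping it, and leave it centred there with its spout pointing straight to the back of the hob. Turn the large ring's knob fully off, leave the small ring's knob off, let go of everything, and do not disturb the mug on the glass or the other things standing about.

Things in the scene. Friction and masses are not known exactly. Their poses are not given: they have to be found in the camera images.
- hob: portable two-ring hob, fixed, 560 wide (its y), 360 deep (x), 65 high. Origin at the centre of its underside; +x to its back edge (away from the robot), z up. Black glass (hob x -0.100 to 0.173, y -0.27 to 0.27) lies flat at height 65; the steel strip in front of it, level with it, carries two knobs, each straight in front of its own ring. The large ring may be on the left or right half.
- large_ring: the large ring printed on the glass, 196 in diameter: two thin pale lines, small cross in the middle; flat, fixed. Origin at its centre on the glass (height 65), axes as the hob's. It lies at hob x = +0.035, 130 to the left or right of the hob's middle. The kettle starts on it.
- small_ring: the small ring printed on the glass, 160 in diameter, same marking, on the other half of the hob, 260 from the large one; origin and axes likewise.
- kettle: loose steel whistling kettle, 0.55 to 0.9 kg. Origin at the centre of its flat base, z up, +x to the spout (28 thick, tip 112 out, 111 up). Base 154 in diameter, body 164 at its widest (10 to 30 up), 84 at the lid (99 up), lid knob up to 119. Fixed arched handle in its x-z plane: two stays 11 thick, out to 74 from the axis, and a grip bar. Slides easily: friction about 0.2 of its weight.
- kettle_grip (a point): centre of the kettle's straight black grip bar, 160 above its base, on its axis. The bar runs along the kettle's x, 100 long, 22 wide (y) and 20 high; 31 of free height between it and the lid knob.
- kettle_spout (a point): tip of the kettle's spout, at x = +0.112, z = 0.111 of the kettle.
- large_knob (a joint): rotary knob of the large ring (rad). 0 = off, bar lying along the hob's x with the white pointer to the back, where a stop ends the turn; grows as it is turned clockwise seen from above, up to 4.8. Stays where it is left; turns with about 0.03 N m. Starts on, at 0.8 to 1.4.
- large_knob_grip (a point): grip point of the large ring's knob, on its vertical axis, 26 above the strip (91 above the table), 180 in front of the large ring's centre. Black disc 50 in diameter, 10 high, with an upright bar across it 48 long, 13 wide, top 36 above the strip; white line on the bar's pointer end. On the strip a black dash marks off, dots the settings.
- small_knob (a joint): knob of the small ring, alike; starts off (0) and must stay off.
- small_knob_grip (a point): grip point of the small ring's knob, 180 in front of the small ring's centre, 26 above the strip.
- mug: pale ceramic mug, loose, standing on the glass at the back of the hob between the two rings, near its back edge: it stands in the straight way from ring to ring, so the kettle has to pass in front of it. 76 in diameter, 88 high, handle on its +y side about 30 out. Origin at the centre of its underside.
- canister: stainless screw-top canister, loose bystander, 103 in diameter, 146 high, beside the hob; origin at the centre of its underside.
- funnel: white plastic funnel standing mouth down, loose bystander, 116 in diameter, 115 high, beside the hob; origin at the centre of its mouth.
- coffee_jar: dark jar with a black cap, loose bystander, 86 in diameter, 140 high, beside the hob; origin at the centre of its underside.
- clip: amber plastic bag clip, loose bystander, 120 long (its x), 28 wide, 14 high, lying on the table to the left of the hob's front; origin under its middle.
- spoon: steel spoon 160 long (its x), loose bystander, lying on the table well to the left of the hob.
There are look-alikes about, which are no part of the job. What is shaped like the kettle but pink or red is not meant.

How it is judged:
At the end, for the whole second after the job is handed in: The kettle stands upright and at rest with its base on the glass, its axis within 15 mm of the small ring's centre, its spout pointing to the hob's back within 0.25 rad (14 degrees); the large ring's knob is at off within 0.15 rad and the small ring's knob still at off within 0.15 rad (horizontal distance between kettle and small_ring below 0.015 m and z of kettle in the frame of small_ring between -0.004 and 0.004 m and angle between kettle's own z axis and vertical below 0.05 rad and angle between the x axis of kettle and the x axis of hob, either way round below 0.25 rad and x of kettle_spout in the frame of small_ring above 0.05 m and linear speed of kettle below 0.01 m/s and value of joint each of large_knob, small_knob below 0.15 rad); the robot touches nothing.
It fails at once if the kettle is lifted more than 6 mm off the glass (z of kettle in the frame of hob above 0.071 m).
It fails at once if the kettle is tipped by more than 0.12 rad (angle between kettle's own z axis and vertical above 0.12 rad).
It fails at once if the mug is moved more than 20 mm or tipped (distance of mug from where it was at the start of the episode above 0.02 m or angle between mug's own z axis and vertical above 0.3 rad).
It fails at once if the small ring's knob is turned on (value of joint small_knob above 0.3 rad).
It fails at once if another bystander is moved more than 20 mm (distance of any of canister, funnel, coffee_jar, clip, spoon from where it was at the start of the episode above 0.02 m).
It also fails if it takes over 54 s, if anything falls off the work surface, if the arm or the gripper's body presses on something with over 40 N, if the wrist force passes 120 N, or if a joint passes its speed limit or range.

ROBOT

A 7-joint arm with a two-finger parallel gripper is mounted at the origin on the work surface. World frame = base frame: x ahead of the robot, y to its left, z up, the work surface at z = 0. Lengths are in m, angles in rad, forces in N, time in s.
With the tool pointing down it reaches from about 0.4 to 0.85 m from the base axis. Payload 4.5 kg.
Tool frame: the origin (TCP) lies midway between the tips of the shut fingers; the grasp point (between the pads) lies 19 mm behind it; z points along the fingers, y is the line along which they close (so a half turn about z gives the same grasp; the last joint's range is limited). The gripper opens to 88 mm and grips with 3 to 60 N. Pads are 18 mm wide; open, the fingers measure 123 mm over their backs; the gripper's body (75 mm by 187 mm) begins 45 mm behind the grasp point.
Start: joints at [-1.131, 0.689, -0.195, 1.565, 0.157, 0.902, -0.215], TCP at [0.247, 0.574, 0.239] pointing down, gripper open.
Joint ranges: [-3.01, 3.01], [-0.46, 2.08], [-1.47, 1.51], [0.13, 2.56], [-1, 4.14], [0.04, 2.09], [-2.66, 2.66]. Speed limits (rad/s): [2.57, 2.57, 3.14, 3.14, 3.14, 3.14, 3.14].

INTERFACE

Orientations are given as a rotation vector (axis times angle).
In Python, from rig import sensors, read_camera, camera_info, sign_off gives the robot as it stands. The module is installed in compiled form; this text tells all that it offers.
- The arm moves only by the tool move_arm, never from a script. Its argument "deltas" is a list of rows, each a list of 7 numbers: the shift along the tool's x, y, z in cm, then the turn, a rotation vector about the tool's x, y, z in degrees, then the opening, from 0 (shut) to 1 (fully open). A call has 1 to 10 rows; each row shifts and turns the commanded pose from where the row before left it, along the tool's axes as they then stand; what a row does not reach is not made up. A row lasts 1/12 s, in which the tool goes at most 41.7 mm and 7.16 degrees, less where a joint would pass 70% of its speed; a pose out of reach is approached as far as the arm can. A call with a gripper value outside its range is refused whole. The fingers move at their own pace and stop on an object; the grip force is fixed at half the most. Time passes only in rows, so rows that do not move let the fingers close. It gives the time, the measured TCP pose, the force, the opening and the grip force at its end, in the units of the state.
- sensors.get_obs(): the state, without advancing time (a new reading comes with each control period).
- read_camera(name): name is "scene" or "top" or "wrist"; returns the picture (480x640x3 uint8, red, green, blue); there is no depth.
- camera_info(name): a dict with "camera_matrix" (3x3 intrinsics, pixels), "extrinsics" (4x4, takes a point from world to camera coordinates). Camera axes: x right, y down, z forward; pixel columns grow to the right and rows downward; lengths in m; the calibration is good to about 2 mm. The wrist camera is an equidistant fisheye: a pixel r from the principal point sees the ray r / f radians off the axis. A picture is of the moment at which its call begins: read the wrist's pose just before it. camera_info takes no time and is no camera call; for the wrist camera it gives the pose at the moment of the call.
- sign_off(): hands the job in; it is judged then, once.
The state is a dict: "time": time; "joints": joint angles; "joint_vel": joint speeds; "joint_efforts": joint torques, N m; "tcp_pos": TCP position; "ee_rot": TCP orientation; "ft_force": force on the tool from outside, world axes, zero at the start; "moment": the same for the moment, N m; "finger_gap": finger opening in m; "grasp_force": force on a finger pad.
Only numpy, scipy, OpenCV 4.12 (cv2) and the standard library are available. Lean on these libraries where they do the work, as an engineer would, in place of code of your own. Each camera call takes 0.05 s, during which the arm holds its last target. There are 200 camera calls.

## Working session

There is one attempt and no reset: what is moved stays moved. The work goes in short steps, Python scripts to look and compute and a tool call to move; the robot and the scene stay as the last step left them, time stands still between calls to the robot, and variables do not carry over. Pictures are saved under pics/ and viewed, at most 10 in all, crops included, and the job is handed in when it is done.

Besides the shell and the picture viewer there is one more tool, called after ">>>" by a JSON object that holds its "fn" and its "kwargs". move_arm: Moves the arm, as the interface text tells. Its arguments: {"type":"object","properties":{"deltas":{"type":"array"}},"required":["deltas"]}

```bash
mkdir -p pics; cat > h.py <<'E'
import numpy as np, cv2
from rig import sensors, read_camera, camera_info, sign_off
from scipy.spatial.transform import Rotation as R
def ray(name,uv,z,info=None):
    i=info or camera_info(name);K=i["camera_matrix"];E=np.array(i["extrinsics"])
    d=np.linalg.inv(K)@np.array([uv[0],uv[1],1.]); Rm=E[:3,:3]; c=-Rm.T@E[:3,3]; d=Rm.T@d
    return c+d*(z-c[2])/d[2]
def proj(name,p):
    i=camera_info(name);E=np.array(i["extrinsics"]);q=E[:3,:3]@np.array(p)+E[:3,3];q=np.array(i["camera_matrix"])@q;return q[:2]/q[2]
E
python3 - <<'E'
from h import *
for n in("scene","top"):
    im=read_camera(n);cv2.imwrite(f"pics/{n}0.png",im[:,:,::-1])
    print(n,np.round(camera_info(n)["extrinsics"],3).tolist())
o=sensors.get_obs();print(o)
E
```

```text
scene [[-0.849, 0.529, -0.006, 0.422], [0.328, 0.518, -0.79, -0.066], [-0.415, -0.672, -0.613, 1.644], [0.0, 0.0, 0.0, 1.0]]
top [[-0.023, -1.0, 0.012, 0.048], [-0.998, 0.022, -0.055, 0.546], [0.055, -0.013, -0.998, 1.346], [0.0, 0.0, 0.0, 1.0]]
{'time': 0.1, 'joints': array([-1.13118618,  0.68986342, -0.19454277,  1.56621658,  0.15730024,
        0.9025137 , -0.2150778 ]), 'joint_vel': array([ 0.00263014, -0.00185582,  0.0001324 , -0.00395748, -0.00079443,
       -0.00015089, -0.00051829]), 'joint_efforts': array([-4.25169113e-03, -5.28502178e+01, -1.27192162e+00, -1.53836185e+01,
       -5.25641057e-02,  1.97648464e-03,  4.53172527e-05]), 'tcp_pos': array([0.24653605, 0.57371415, 0.23801996]), 'ee_rot': array([-6.32861800e-01, -3.07696575e+00,  2.50399066e-03]), 'ft_force': array([-0.42247879,  0.4865197 , -0.22564732]), 'moment': array([-0.01605047, -0.01313966,  0.00246209]), 'grasp_force': 0.0, 'finger_gap': 0.08786492194144138}
```

View pics/top0.png

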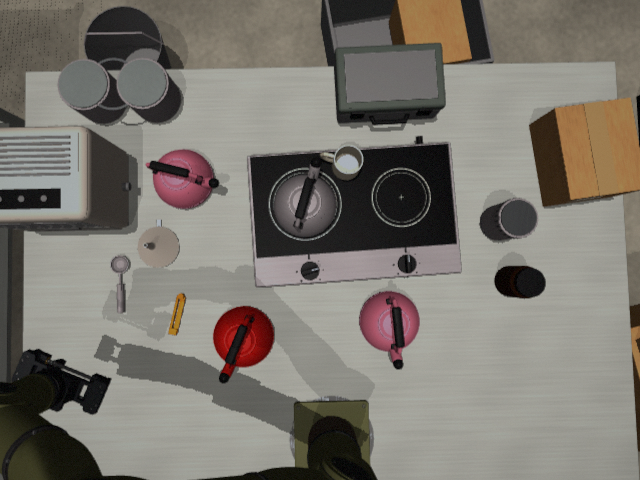

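View pics/scene0.png

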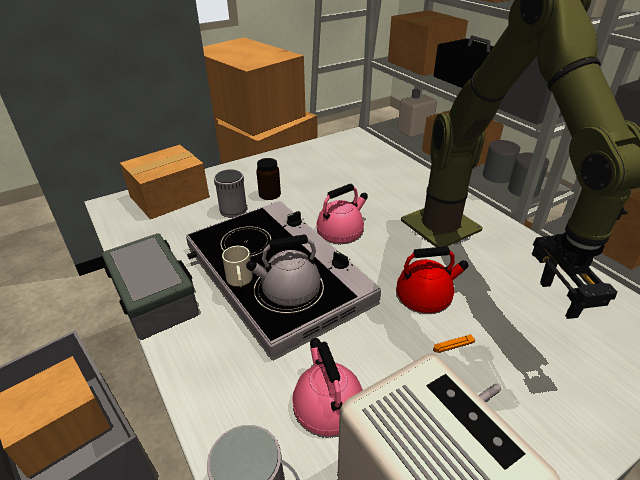

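```bash
python3 - <<'E'
from h import *
im=cv2.imread("pics/top0.png")
c=cv2.resize(im[130:295,235:475],None,fx=3.3,fy=3.3,interpolation=cv2.INTER_CUBIC);cv2.imwrite("pics/c1.png",c)
# refine via glass mask
g=im.max(2); 
m=((g<45)).astype(np.uint8); m[:135]=0;m[295:]=0;m[:,:240]=0;m[:,470:]=0
# hob outline corners from top crop
for n,uv,z in[("small",(401.5,197),.065),("kn_s",(407,264),.095),("kn_l",(310.5,270.5),.095),("mugtop",(348,162),.153)]:
    print(n,np.round(ray("top",uv,z),4))
E
```

```text
small [ 0.6555 -0.202   0.065 ]
kn_s [ 0.4743 -0.2049  0.095 ]
kn_l [0.4631 0.0485 0.095 ]
mugtop [ 0.7351 -0.0522  0.153 ]
```

View pics/c1.png

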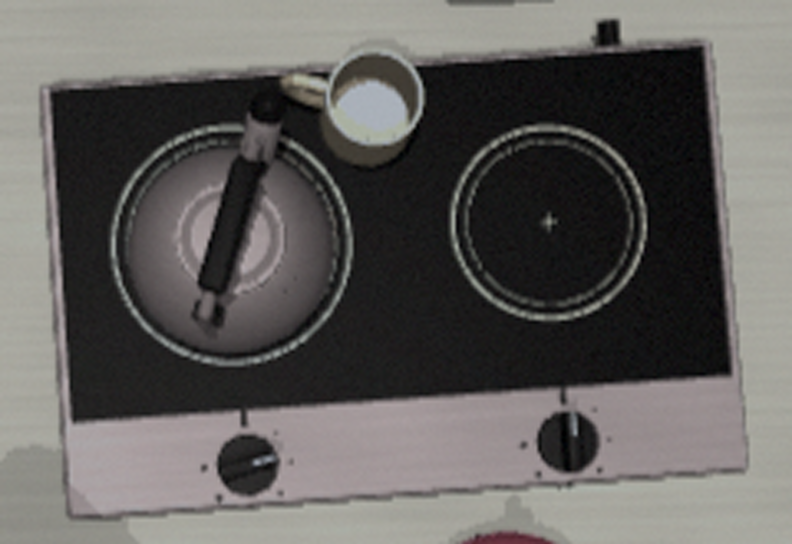

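```bash
python3 - <<'E'
from h import *
P=lambda u,v,z: ray("top",(u/3.3+235,v/3.3+130),z)
S=P(548,222,.065);L=P(232.5,245,.065)
print("S",S,"L",L,"d",np.linalg.norm(S-L))
yw=lambda d:np.degrees(np.arctan2(d[1],d[0]))
d=L-S; print("hob yaw by rings",yw(d)-90)
c=[P(50,92,.065),P(703,47,.065),P(731,377,.065),P(74,422,.065)]
print("glass",np.round(c,3).tolist(),"yaws",yw(c[0]-c[1])-90,yw(c[3]-c[2])-90,yw(c[0]-c[3]),yw(c[1]-c[2]))
a,b=P(252,163,.235),P(212,288,.235);print("bar",a,b,(a+b)/2,yw(a-b),np.linalg.norm(a-b))
t,h=P(265,102,.18),P(208,318,.2);print("spout",t,yw(t-h))
for n,k in(("KL",(248,462)),("KS",(569,440))):print(n,P(*k,.09))
print("bar L",yw(P(278,460,.101)-P(222,468,.101)))
x=yw(d)-90; x=np.radians(x); f=np.array([np.cos(x),np.sin(x),0])
print("knob pred",L-.18*f,S-.18*f)
print("mug",P(375,96,.153),"base front",P(365,167,.065))
E
```

```text
S [ 0.65482065 -0.20077188  0.065     ] L [0.64132939 0.0579969  0.065     ] d 0.2591202381366393
hob yaw by rings 2.9844901005451163
glass [[0.771, 0.205, 0.065], [0.797, -0.334, 0.065], [0.524, -0.346, 0.065], [0.5, 0.19, 0.065]] yaws 2.8478614096318324 2.640715190018156 3.225791349162709 2.653187962557574
bar [0.67784288 0.04220299 0.235     ] [0.58902241 0.07256484 0.235     ] [0.63343265 0.05738392 0.235     ] -18.87216620449575 0.0938664807482278
spout [0.7336131  0.03091839 0.18      ] -15.642345708017032
KL [0.46435348 0.04932985 0.09      ]
KS [ 0.47606193 -0.2070413   0.09      ]
bar L -83.18424783749771
knob pred [0.46157353 0.04862509 0.065     ] [ 0.47506479 -0.2101437   0.065     ]
mug [ 0.74247772 -0.05399075  0.153     ] base front [ 0.70331258 -0.05195467  0.065     ]
```

```bash
cat >> h.py <<'E'
def to(p,yaw,n=1):
    """delta (cm, tool axes) & z turn to TCP p with closing line at world angle yaw (deg)"""
    o=sensors.get_obs();Rm=R.from_rotvec(o["ee_rot"]).as_matrix()
    y=np.degrees(np.arctan2(Rm[1,1],Rm[0,1]));dy=(yaw-y+90)%180-90
    d=Rm.T@(np.array(p)-o["tcp_pos"])*100
    t=R.from_matrix(Rm.T@np.array([[-1,0,0],[0,1,0],[0,0,-1.]])) 
    tilt=np.cross([0,0,1],Rm.T@[0,0,-1.])
    print("t",round(o["time"],2),"tcp",np.round(o["tcp_pos"],4),"yawY",round(y,1),"gap",round(o["finger_gap"],4),"F",np.round(o["ft_force"],1))
    print("d cm",np.round(d,2),"per row",np.round(d/n,2),"turn z",round(-dy,1),"tilt deg",np.round(np.degrees(tilt),2))
E
python3 -c "
from h import *
to((.634,.057,.30),72.5,20)"
```

```text
t 0.1 tcp [0.2465 0.5737 0.238 ] yawY 66.8 gap 0.0879 F [-0.4  0.5 -0.2]
d cm [-55.99 -32.2   -6.14] per row [-2.8  -1.61 -0.31] turn z -5.7 tilt deg [-0.09  0.01  0.  ]
```

>>> {"fn": "move_arm", "kwargs": {"deltas": [[-1,-0.6,-3,0,0,0,1],[-3,-1.7,-3,0,0,0,1],[-3,-1.7,0,0,0,0,1],[-3,-1.7,0,0,0,0,1],[-3,-1.7,0,0,0,0,1],[-3,-1.7,0,0,0,0,1],[-3,-1.7,0,0,0,0,1],[-3,-1.7,0,0,0,0,1],[-3,-1.7,0,0,0,0,1],[-3,-1.7,0,0,0,0,1]]}}

```text
time: 0.93
tcp_pos: [0.44, 0.3183, 0.2958]
ee_rot: [-0.633, -3.077, 0.001]
ft_force: [-0.3, 0.6, 0.2]
finger_gap: 0.0882
grasp_force: 0.0
```

>>> {"fn": "move_arm", "kwargs": {"deltas": [[-3,-1.7,0,0,0,0,1],[-3,-1.7,0,0,0,0,1],[-3,-1.7,0,0,0,0,1],[-3,-1.7,0,0,0,0,1],[-3,-1.7,0,0,0,0,1],[-3,-1.7,0,0,0,0,1],[-3,-1.7,0,0,0,0,1],[-3,-1.7,0,0,0,0,1],[-3,-1.7,0,0,0,0,1],[0,0,0,0,0,-5.5,1]]}}

```text
time: 1.77
tcp_pos: [0.6306, 0.0635, 0.295]
ee_rot: [0.5, 3.099, -0.01]
ft_force: [0.5, 0.1, -0.3]
finger_gap: 0.0882
grasp_force: 0.0
```

```bash
python3 -c "
from h import *
to((.634,.057,.30),72.5,1)
print(camera_info('wrist'))
cv2.imwrite('pics/w1.png',read_camera('wrist')[:,:,::-1])"
```

```text
t 1.77 tcp [0.6306 0.0635 0.295 ] yawY 71.7 gap 0.0882 F [ 0.5  0.1 -0.3]
d cm [-0.53 -0.52 -0.49] per row [-0.53 -0.52 -0.49] turn z -0.8 tilt deg [-0.32  0.22  0.  ]
{'camera_matrix': array([[371.64829954,   0.        , 317.96173795],
       [  0.        , 371.64829954, 237.47549212],
       [  0.        ,   0.        ,   1.        ]]), 'extrinsics': array([[ 0.31520925,  0.94900751, -0.00527888, -0.2578369 ],
       [ 0.90293096, -0.29818338,  0.30951956, -0.61139534],
       [ 0.29216231, -0.10232989, -0.95087842,  0.26738173],
       [ 0.        ,  0.        ,  0.        ,  1.        ]])}
```

View pics/w1.png

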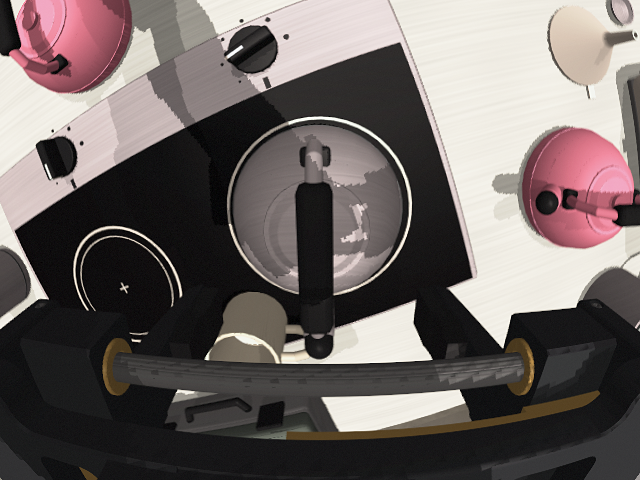

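```bash
cat >> h.py <<'E'
def wray(uv,z,i):
    K=i["camera_matrix"];E=np.array(i["extrinsics"]);dx,dy=(uv[0]-K[0,2])/K[0,0],(uv[1]-K[1,2])/K[0,0]
    r=np.hypot(dx,dy)+1e-9;d=np.array([np.sin(r)*dx/r,np.sin(r)*dy/r,np.cos(r)]);Rm=E[:3,:3];c=-Rm.T@E[:3,3];d=Rm.T@d
    return c+d*(z-c[2])/d[2]
E
python3 -c "
from h import *
i=camera_info('wrist')
for n,uv,z in(('barF',(314,183),.235),('barB',(318,303),.235),('S',(124,287),.065),('knobL',(253,48),.085),('spout',(318,345),.18)):print(n,wray(uv,z,i))
print(wray((320,120),.065,i),wray((320,297),.065,i),wray((228,205),.065,i),wray((411,205),.065,i))
"
```

```text
barF [0.58528352 0.07909961 0.235     ]
barB [0.65786683 0.05822268 0.235     ]
S [ 0.65692514 -0.19555267  0.065     ]
knobL [0.46400781 0.0551224  0.085     ]
spout [0.72428244 0.03678987 0.18      ]
[0.55193815 0.09373294 0.065     ] [0.73695779 0.0347687  0.065     ] [ 0.6051649 -0.0256798  0.065    ] [0.66421343 0.15927822 0.065     ]
```

>>> {"fn": "move_arm", "kwargs": {"deltas": [[-0.5,-0.3,-0.4,0,0,-0.8,1],[0,0,0,0,0,0,1],[0,0,2,0,0,0,1],[0,0,3,0,0,0,1],[0,0,2,0,0,0,1]]}}

```text
time: 2.23
tcp_pos: [0.6298, 0.0703, 0.2289]
ee_rot: [-0.461, -3.107, -0.001]
ft_force: [-0.4, -0.2, -1.2]
finger_gap: 0.088
grasp_force: 0.0
```

```bash
python3 -c "
from h import *
to((.634,.059,.206),72.5,1)"
```

```text
t 2.23 tcp [0.6298 0.0703 0.2289] yawY 73.1 gap 0.088 F [-0.4 -0.2 -1.2]
d cm [-0.73 -0.96  2.29] per row [-0.73 -0.96  2.29] turn z 0.6 tilt deg [ 0.03 -0.06  0.  ]
```

>>> {"fn": "move_arm", "kwargs": {"deltas": [[-0.7,-1.0,0,0,0,0.6,1],[0,0,1.2,0,0,0,1],[0,0,1.1,0,0,0,1],[0,0,0,0,0,0,1],[0,0,0,0,0,0,1]]}}

```text
time: 2.65
tcp_pos: [0.6346, 0.0574, 0.2074]
ee_rot: [-0.479, -3.105, -0.001]
ft_force: [0.1, -0.8, -0.7]
finger_gap: 0.0879
grasp_force: 0.0
```

```bash
python3 -c "
from h import *
to((.634,.059,.206),72.5,1)"
```

```text
t 2.65 tcp [0.6346 0.0574 0.2074] yawY 72.5 gap 0.0879 F [ 0.1 -0.8 -0.7]
d cm [0.1  0.13 0.14] per row [0.1  0.13 0.14] turn z -0.0 tilt deg [ 0.02 -0.02  0.  ]
```

Good; close the fingers.

>>> {"fn": "move_arm", "kwargs": {"deltas": [[0,0,0.1,0,0,0,0.6],[0,0,0,0,0,0,0.45],[0,0,0,0,0,0,0.3],[0,0,0,0,0,0,0.2],[0,0,0,0,0,0,0.1],[0,0,0,0,0,0,0.1],[0,0,0,0,0,0,0.1],[0,0,0,0,0,0,0.1]]}}

```text
time: 3.32
tcp_pos: [0.6347, 0.0569, 0.2061]
ee_rot: [0.479, 3.105, 0.0]
ft_force: [0.8, -0.6, 0.9]
finger_gap: 0.0372
grasp_force: 0.0
```

```bash
python3 -c "
from h import *
to((.585,.04,.207),72.5,1)
cv2.imwrite('pics/w2.png',read_camera('wrist')[:,:,::-1])"
```

```text
t 3.32 tcp [0.6347 0.0569 0.2061] yawY 72.5 gap 0.0372 F [ 0.8 -0.6  0.9]
d cm [ 4.23 -3.11 -0.09] per row [ 4.23 -3.11 -0.09] turn z -0.0 tilt deg [ 0.  0. -0.]
```

Fingers still closing.

>>> {"fn": "move_arm", "kwargs": {"deltas": [[0,0,0,0,0,0,0.1],[0,0,0,0,0,0,0.1],[0,0,0,0,0,0,0.1],[0,0,0,0,0,0,0.1]]}}

```text
time: 3.7
tcp_pos: [0.6349, 0.0576, 0.2061]
ee_rot: [0.479, 3.104, 0.002]
ft_force: [0.5, 1.6, 0.3]
finger_gap: 0.0214
grasp_force: 30.0
```

```bash
python3 -c "
from h import *
to((.585,.04,.206),72.5,1);print(sensors.get_obs()['grasp_force'],sensors.get_obs()['moment'])
im=read_camera('top')[:,:,::-1];cv2.imwrite('pics/t2.png',cv2.resize(im[130:295,235:475],None,fx=3.3,fy=3.3,interpolation=cv2.INTER_CUBIC))"
```

```text
t 3.7 tcp [0.6349 0.0576 0.2061] yawY 72.5 gap 0.0214 F [0.5 1.6 0.3]
d cm [ 4.23 -3.18  0.01] per row [ 4.23 -3.18  0.01] turn z -0.0 tilt deg [ 0.06  0.02 -0.  ]
29.99994993209839 [ 0.33032286 -0.171868    0.01083412]
```

>>> {"fn": "move_arm", "kwargs": {"deltas": [[0.4,-0.3,0,0,0,0,0.1],[0.8,-0.6,0,0,0,0,0.1],[0.8,-0.6,0,0,0,0,0.1],[0.8,-0.6,0,0,0,0,0.1],[0.8,-0.6,0,0,0,0,0.1],[0.6,-0.5,0,0,0,0,0.1],[0,0,0,0,0,0,0.1],[0,0,0,0,0,0,0.1]]}}

```text
time: 4.42
tcp_pos: [0.5836, 0.0379, 0.2061]
ee_rot: [-0.48, -3.102, 0.003]
ft_force: [-2.0, -1.4, 2.6]
finger_gap: 0.0217
grasp_force: 30.0
```

```bash
python3 -c "
from h import *
to((.587,-.10,.206),92.9,1);print(sensors.get_obs()['grasp_force'],sensors.get_obs()['moment'])"
```

```text
t 4.42 tcp [0.5836 0.0379 0.2061] yawY 72.4 gap 0.0217 F [-2.  -1.4  2.6]
d cm [ -4.49 -13.04   0.03] per row [ -4.49 -13.04   0.03] turn z -20.5 tilt deg [-0.14 -0.12  0.  ]
30.012079495936632 [-0.14070514  0.50095368 -0.03243373]
```

>>> {"fn": "move_arm", "kwargs": {"deltas": [[-0.2,-0.5,0,0,0,0,0.1],[-0.4,-1.2,0,0,0,0,0.1],[-0.4,-1.2,0,0,0,0,0.1],[-0.4,-1.2,0,0,0,0,0.1],[-0.4,-1.2,0,0,0,0,0.1],[-0.4,-1.2,0,0,0,0,0.1],[-0.4,-1.2,0,0,0,0,0.1],[-0.4,-1.2,0,0,0,0,0.1],[-0.4,-1.2,0,0,0,0,0.1],[-0.4,-1.2,0,0,0,0,0.1]]}}

```text
time: 5.25
tcp_pos: [0.5871, -0.0814, 0.2061]
ee_rot: [-0.479, -3.105, -0.0]
ft_force: [0.4, 2.8, 1.3]
finger_gap: 0.0213
grasp_force: 30.0
```

>>> {"fn": "move_arm", "kwargs": {"deltas": [[-0.4,-1.2,0,0,0,0,0.1],[-0.2,-0.5,0,0,0,0,0.1],[0,0,0,0,0,-2,0.1],[0,0,0,0,0,-3,0.1],[0,0,0,0,0,-3,0.1],[0,0,0,0,0,-3,0.1],[0,0,0,0,0,-3,0.1],[0,0,0,0,0,-3,0.1],[0,0,0,0,0,-2.5,0.1],[0,0,0,0,0,-1,0.1]]}}

```text
time: 6.08
tcp_pos: [0.5878, -0.0996, 0.2061]
ee_rot: [-0.081, 3.14, -0.002]
ft_force: [-0.4, -0.0, 2.1]
finger_gap: 0.0217
grasp_force: 30.0
```

>>> {"fn": "move_arm", "kwargs": {"deltas": [[0,0,0,0,0,0,0.1],[0,0,0,0,0,0,0.1]]}}

```text
time: 6.25
tcp_pos: [0.5878, -0.0996, 0.2061]
ee_rot: [-0.078, 3.14, -0.002]
ft_force: [-0.2, -1.2, 1.7]
finger_gap: 0.0218
grasp_force: 30.0
```

```bash
python3 -c "
from h import *
to((.655,-.2,.206),92.9,1);print(sensors.get_obs()['grasp_force'],sensors.get_obs()['moment'])
im=read_camera('top')[:,:,::-1];cv2.imwrite('pics/t3.png',cv2.resize(im[130:295,235:475],None,fx=3.3,fy=3.3,interpolation=cv2.INTER_CUBIC))"
```

```text
t 6.25 tcp [ 0.5878 -0.0996  0.2061] yawY 92.8 gap 0.0218 F [-0.2 -1.2  1.7]
d cm [ -6.22 -10.37   0.03] per row [ -6.22 -10.37   0.03] turn z -0.1 tilt deg [-0.09  0.    0.  ]
30.005542561411858 [-0.3442894  -0.01668001 -0.07961801]
```

View pics/t3.png

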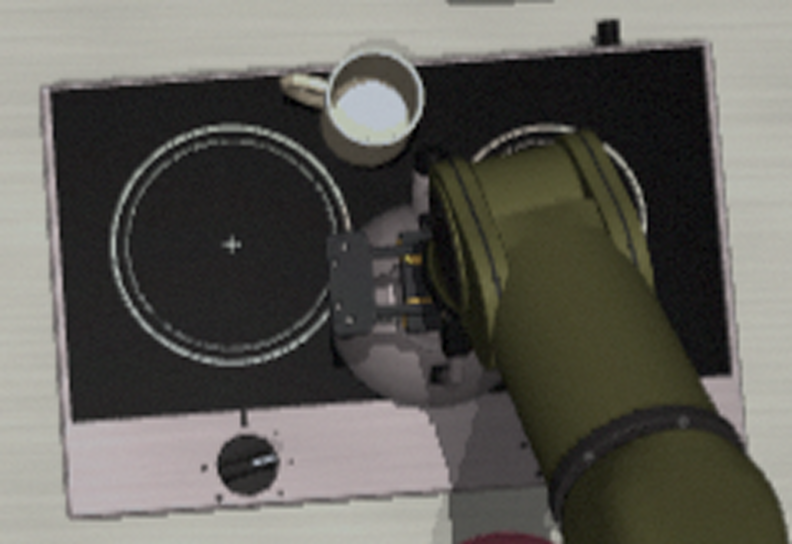

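>>> {"fn": "move_arm", "kwargs": {"deltas": [[-0.3,-0.5,0,0,0,0,0.1],[-0.6,-1,0,0,0,0,0.1],[-0.6,-1,0,0,0,0,0.1],[-0.6,-1,0,0,0,0,0.1],[-0.6,-1,0,0,0,0,0.1],[-0.6,-1,0,0,0,0,0.1],[-0.6,-1,0,0,0,0,0.1],[-0.6,-1,0,0,0,0,0.1],[-0.6,-1,0,0,0,0,0.1],[-0.6,-1,0,0,0,0,0.1]]}}

```text
time: 7.13
tcp_pos: [0.6497, -0.1887, 0.2061]
ee_rot: [0.083, -3.14, -0.004]
ft_force: [-2.8, 2.4, 3.4]
finger_gap: 0.0219
grasp_force: 30.0
```

>>> {"fn": "move_arm", "kwargs": {"deltas": [[-0.5,-0.9,0,0,0,0,0.1],[0,0,0,0,0,0,0.1],[0,0,0,0,0,0,0.1],[0,0,0,0,0,0,0.1]]}}

```text
time: 7.47
tcp_pos: [0.6555, -0.1993, 0.2061]
ee_rot: [-0.08, 3.139, -0.001]
ft_force: [1.9, -1.5, 1.8]
finger_gap: 0.0215
grasp_force: 30.0
```

```bash
python3 -c "
from h import *
to((.655,-.2005,.206),92.9,1)
cv2.imwrite('pics/w4.png',read_camera('wrist')[:,:,::-1])
i=camera_info('wrist');np.save('w4.npy',i['extrinsics'])"
```

```text
t 7.47 tcp [ 0.6555 -0.1993  0.2061] yawY 92.9 gap 0.0215 F [ 1.9 -1.5  1.8]
d cm [ 0.05 -0.11  0.01] per row [ 0.05 -0.11  0.01] turn z 0.0 tilt deg [-0.06  0.07  0.  ]
```

View pics/w4.png

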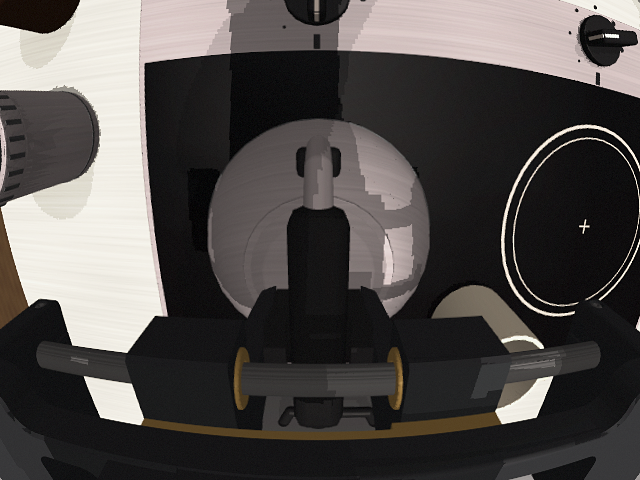

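>>> {"fn": "move_arm", "kwargs": {"deltas": [[0,0,0,0,0,0,0.2],[0,0,0,0,0,0,0.35],[0,0,0,0,0,0,0.55],[0,0,0,0,0,0,0.6],[0,0,0,0,0,0,0.6],[0,0,0,0,0,0,0.6],[0,0,0,0,0,0,0.6]]}}

```text
time: 8.1
tcp_pos: [0.6548, -0.1986, 0.2059]
ee_rot: [0.081, -3.14, -0.001]
ft_force: [-0.9, -0.1, 0.2]
finger_gap: 0.0529
grasp_force: 0.0
```

>>> {"fn": "move_arm", "kwargs": {"deltas": [[0,0,-1,0,0,0,0.6],[0,0,-2,0,0,0,0.6],[0,0,-3,0,0,0,0.6],[0,0,-3,0,0,0,0.6],[0,0,-1,0,0,0,0.6],[0,0,0,0,0,0,0.6]]}}

```text
time: 8.6
tcp_pos: [0.6569, -0.1989, 0.3102]
ee_rot: [-0.08, 3.133, -0.002]
ft_force: [0.4, 0.2, 0.0]
finger_gap: 0.0529
grasp_force: 0.0
```

```bash
python3 -c "
from h import *
to((.463,.049,.2),12,10);print(np.round(sensors.get_obs()['joints'],2))"
```

```text
t 8.6 tcp [ 0.6569 -0.1989  0.3102] yawY 92.9 gap 0.0529 F [0.4 0.2 0. ]
d cm [18.18 25.77 10.84] per row [1.82 2.58 1.08] turn z 80.9 tilt deg [-0.09  0.41  0.  ]
[ 0.41  0.73 -0.38  1.26  0.27  1.19  1.64]
```

>>> {"fn": "move_arm", "kwargs": {"deltas": [[1,1.4,0,0,0,0,0.6],[2.1,3,0,0,0,0,0.6],[2.1,3,0,0,0,0,0.6],[2.1,3,0,0,0,0,0.6],[2.1,3,0,0,0,0,0.6],[2.1,3,0,0,0,0,0.6],[2.1,3,0,0,0,0,0.6],[2.1,3,0,0,0,0,0.6],[1.5,2.1,0,0,0,0,0.6],[0.8,1.2,0,0,0,0,0.6]]}}

```text
time: 9.43
tcp_pos: [0.4585, 0.0511, 0.3051]
ee_rot: [0.088, -3.137, -0.001]
ft_force: [-0.0, -0.1, 0.2]
finger_gap: 0.0531
grasp_force: 0.0
```

>>> {"fn": "move_arm", "kwargs": {"deltas": [[0,0,1,0,0,7,0.6],[0,0,1,0,0,7,0.6],[0,0,1,0,0,7,0.6],[0,0,1,0,0,7,0.6],[0,0,1,0,0,7,0.6],[0,0,1,0,0,7,0.6],[0,0,1,0,0,7,0.6],[0,0,1,0,0,7,0.6],[0,0,1,0,0,7,0.6],[0,0,1,0,0,7,0.6]]}}

```text
time: 10.27
tcp_pos: [0.4608, 0.0483, 0.2046]
ee_rot: [-1.742, -2.612, 0.003]
ft_force: [-0.4, 0.8, -0.4]
finger_gap: 0.053
grasp_force: 0.0
```

>>> {"fn": "move_arm", "kwargs": {"deltas": [[0,0,0,0,0,6,0.6],[0,0,0,0,0,0,0.6],[0,0,0,0,0,0,0.6]]}}

```text
time: 10.52
tcp_pos: [0.4612, 0.0485, 0.2053]
ee_rot: [-1.865, -2.527, 0.003]
ft_force: [-0.2, -0.0, -0.7]
finger_gap: 0.0526
grasp_force: 0.0
```

```bash
python3 -c "
from h import *
to((.463,.049,.12),12,10);print(np.round(sensors.get_obs()['joints'],2))
i=camera_info('wrist');cv2.imwrite('pics/w5.png',read_camera('wrist')[:,:,::-1])
np.save('w5.npy',i['extrinsics'])
im=read_camera('top')[:,:,::-1];cv2.imwrite('pics/t5.png',cv2.resize(im[130:295,235:475],None,fx=3.3,fy=3.3,interpolation=cv2.INTER_CUBIC))"
```

```text
t 10.52 tcp [0.4612 0.0485 0.2053] yawY 17.1 gap 0.0526 F [-0.2 -0.  -0.7]
d cm [-0.    0.2   8.53] per row [-0.    0.02  0.85] turn z 5.1 tilt deg [-0.11  0.01  0.  ]
[-0.2   0.54 -0.01  2.08  0.01  0.53  0.08]
```

View pics/w5.png

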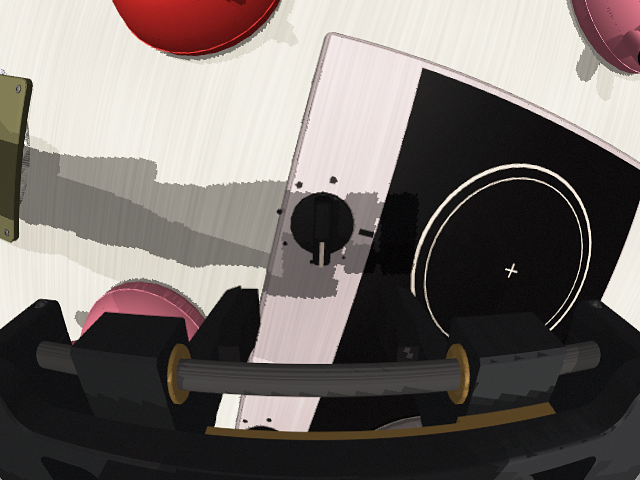

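View pics/t5.png

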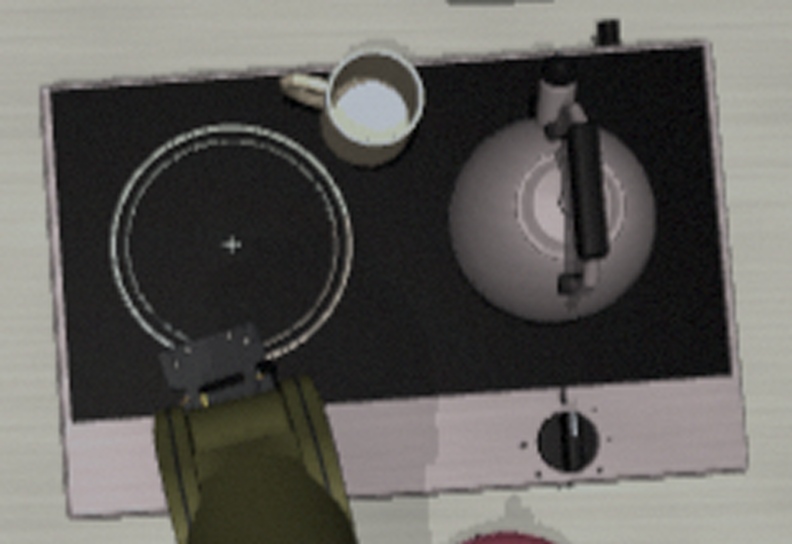

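```bash
python3 -c "
from h import *
P=lambda u,v,z: ray('top',(u/3.3+235,v/3.3+130),z)
print('ring S',P(548,222,.065),'body',P(552.5,220,.085))
a,b=P(585,125,.235),P(593,258,.235);print('bar',(a+b)/2,np.degrees(np.arctan2(*(a-b)[1::-1])))
a,b=P(559,68,.18),P(570,292,.2);print('spout',a,np.degrees(np.arctan2(*(a-b)[1::-1])))
i=camera_info('wrist')
for uv,z in(((322,224),.075),((321,198),.101),((321,240),.101)):print(wray(uv,z,i))
to((.463,.049,.08),17,1)
"
```

```text
ring S [ 0.65482065 -0.20077188  0.065     ] body [ 0.65357956 -0.20058166  0.085     ]
bar [ 0.65251474 -0.19781645  0.235     ] 1.4923348811771007
spout [ 0.75499048 -0.19050877  0.18      ] -0.48313273167794235
[0.46458299 0.05082343 0.075     ]
[0.45595608 0.07538666 0.101     ]
[0.46499516 0.04617616 0.101     ]
t 10.62 tcp [0.4617 0.0486 0.2059] yawY 17.1 gap 0.0529 F [0.5 0.1 0.3]
d cm [ 0.    0.14 12.59] per row [ 0.    0.14 12.59] turn z 0.1 tilt deg [-0.03 -0.01  0.  ]
```

>>> {"fn": "move_arm", "kwargs": {"deltas": [[0,0.2,1,0,0,0,0.6],[0,0,3,0,0,0,0.6],[0,0,3,0,0,0,0.6],[0,0,2,0,0,0,0.6],[0,0,1.5,0,0,0,0.6],[0,0,1,0,0,0,0.6],[0,0,1,0,0,0,0.6],[0,0,0,0,0,0,0.6],[0,0,0,0,0,0,0.6]]}}

```text
time: 11.37
tcp_pos: [0.4636, 0.0491, 0.0805]
ee_rot: [-1.869, -2.524, 0.001]
ft_force: [-0.1, -0.0, -0.5]
finger_gap: 0.0527
grasp_force: 0.0
```

```bash
python3 -c "
from h import *
to((.463,.049,.08),17,1)"
```

```text
t 11.37 tcp [0.4636 0.0491 0.0805] yawY 17.0 gap 0.0527 F [-0.1 -0.  -0.5]
d cm [ 0.   -0.07  0.05] per row [ 0.   -0.07  0.05] turn z -0.0 tilt deg [-0.06 -0.03  0.  ]
```

>>> {"fn": "move_arm", "kwargs": {"deltas": [[0,0,0,0,0,0,0.3],[0,0,0,0,0,0,0.15],[0,0,0,0,0,0,0.05],[0,0,0,0,0,0,0.05],[0,0,0,0,0,0,0.05],[0,0,0,0,0,0,0.05],[0,0,0,0,0,0,0.05],[0,0,0,0,0,0,0.05]]}}

```text
time: 12.03
tcp_pos: [0.4639, 0.0492, 0.0813]
ee_rot: [1.87, 2.525, 0.0]
ft_force: [-0.7, -0.7, 3.4]
finger_gap: 0.0126
grasp_force: 30.0
```

```bash
python3 -c "
from h import *
to((.463,.049,.08),92.9,1)"
```

```text
t 12.03 tcp [0.4639 0.0492 0.0813] yawY 16.9 gap 0.0126 F [-0.7 -0.7  3.4]
d cm [ 0.01 -0.09  0.13] per row [ 0.01 -0.09  0.13] turn z -76.0 tilt deg [ 0. -0.  0.]
```

Gripped the bar (gap 12.6 mm). Turn counterclockwise 76°.

>>> {"fn": "move_arm", "kwargs": {"deltas": [[0,0,0,0,0,-4,0.05],[0,0,0,0,0,-6,0.05],[0,0,0,0,0,-6,0.05],[0,0,0,0,0,-6,0.05],[0,0,0,0,0,-6,0.05],[0,0,0,0,0,-6,0.05],[0,0,0,0,0,-6,0.05],[0,0,0,0,0,-6,0.05],[0,0,0,0,0,-6,0.05],[0,0,0,0,0,-6,0.05]]}}

```text
time: 12.87
tcp_pos: [0.4644, 0.0497, 0.0813]
ee_rot: [0.403, 3.115, 0.002]
ft_force: [0.5, 0.4, 2.1]
finger_gap: 0.013
grasp_force: 30.0
```

>>> {"fn": "move_arm", "kwargs": {"deltas": [[0,0,0,0,0,-6,0.05],[0,0,0,0,0,-5,0.05],[0,0,0,0,0,-4,0.05],[0,0,0,0,0,-2,0.05],[0,0,0,0,0,0,0.05],[0,0,0,0,0,0,0.05]]}}

```text
time: 13.37
tcp_pos: [0.4645, 0.05, 0.0813]
ee_rot: [-0.052, 3.14, 0.002]
ft_force: [0.3, 2.4, 3.2]
finger_gap: 0.0127
grasp_force: 30.0
```

```bash
python3 -c "
from h import *
to((.463,.049,.08),92.9,1);print(sensors.get_obs()['moment'])"
```

```text
t 13.37 tcp [0.4645 0.05   0.0813] yawY 91.9 gap 0.0127 F [0.3 2.4 3.2]
d cm [ 0.15 -0.09  0.13] per row [ 0.15 -0.09  0.13] turn z -1.0 tilt deg [ 0.08  0.08 -0.  ]
[ 0.57838963 -0.02484858  0.06320427]
```

>>> {"fn": "move_arm", "kwargs": {"deltas": [[0,0,0,0,0,-1,0.05],[0,0,0,0,0,0,0.05],[0,0,0,0,0,0,0.2],[0,0,0,0,0,0,0.4],[0,0,0,0,0,0,0.6],[0,0,0,0,0,0,0.6],[0,0,0,0,0,0,0.6],[0,0,0,0,0,0,0.6]]}}

```text
time: 14.03
tcp_pos: [0.4638, 0.0489, 0.0809]
ee_rot: [0.08, -3.14, 0.001]
ft_force: [-0.2, 1.0, -0.1]
finger_gap: 0.049
grasp_force: 0.0
```

>>> {"fn": "move_arm", "kwargs": {"deltas": [[0,0,-1,0,0,0,0.6],[0,0,-3,0,0,0,0.6],[0,0,-4,0,0,0,0.6],[0,0,-4,0,0,0,0.6],[0,0,-4,0,0,0,0.6],[0,0,-3,0,0,0,0.6],[0,0,-3,0,0,0,0.6],[0,0,0,0,0,0,0.6],[0,0,0,0,0,0,0.6]]}}

```text
time: 14.78
tcp_pos: [0.4646, 0.0491, 0.3023]
ee_rot: [-0.08, 3.137, -0.0]
ft_force: [-0.6, -0.1, -1.1]
finger_gap: 0.0525
grasp_force: 0.0
```

```bash
python3 -c "
from h import *
to((.463,.049,.3),92.9,1)
im=read_camera('wrist')[:,:,::-1];cv2.imwrite('pics/w6.png',im)"
```

```text
t 14.78 tcp [0.4646 0.0491 0.3023] yawY 92.9 gap 0.0525 F [-0.6 -0.1 -1.1]
d cm [0.16 0.   0.23] per row [0.16 0.   0.23] turn z 0.0 tilt deg [-0.01  0.19  0.  ]
```

View pics/w6.png

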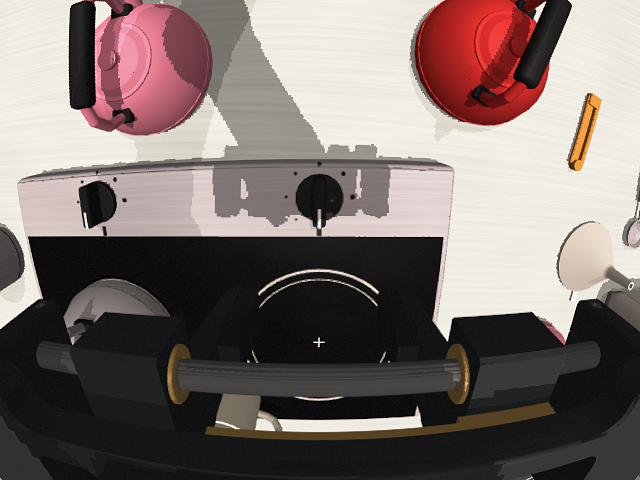

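The picture shows the large knob at (319,198). Its pointer is vertical and in line with the off dash at (319,232), so it is off. The small knob at (97,203) still points to its dash, the mug stands, and the gripper is clear of everything.

```bash
python3 -c "
from rig import sign_off
print(sign_off())"
```

```text
the job is handed in; nothing more can be done
None
```

I slid the kettle onto the small ring, about 3 mm from its centre by the top camera with its spout pointing to the back. The large knob is turned off, the small knob is still off, the mug was not touched, and the job was handed in at about 15 s. I got no verdict back.

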